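Set the lamp's filter slide to the third click

ROBOT

A 7-joint arm with a two-finger parallel gripper is mounted at the origin on the work surface. World frame = base frame: x ahead of the robot, y to its left, z up, the work surface at z = 0. Lengths are in mm, angles in rad, forces in N, time in s.
With the tool pointing down it reaches from about 400 to 900 mm from the base axis. Payload 5.5 kg.
Tool frame: the origin (TCP) lies midway between the tips of the shut fingers; the grasp point (between the pads) lies tcp_to_grasp behind it (tcp_to_grasp is the distance from the TCP to the grasp point, in mm); z points along the fingers, y is the line along which they close (so a half turn about z gives the same grasp; the last joint's range is limited). The gripper opens to 85 mm and grips with 20 to 120 N. Pads are 22 mm wide; open, the fingers measure 114 mm over their backs; the gripper's body (76 mm by 85 mm) begins 54 mm behind the grasp point. The pads swing forward as they close: fully open they stand 13 mm farther back than shut.
Start: joints at [-1.07, 0.501, -0.427, 1.55, 0.221, 1.138, -0.21], TCP at [153.079, 631.717, 231.31] pointing down, gripper open.
Joint ranges: [-2.88, 2.88], [-0.31, 2.03], [-1.54, 1.56], [0.2, 2.42], [-1.41, 4.55], [0.19, 2.02], [-2.57, 2.57]. Speed limits (rad/s): [2.57, 2.57, 3.14, 3.14, 3.14, 3.14, 3.14].

INTERFACE

Orientations are given as a 3x3 rotation matrix whose columns are the frame's x, y, z axes.
In Python, from bench import * gives the robot as it stands.
- The arm moves only by the shell command python3 -m creep 'ROWS' [FORCE]. ROWS is JSON, a list that holds one entry, the list of rows, each a list of 7 numbers: the turn, a rotation vector about the tool's x, y, z in rad, then the shift along the tool's x, y, z in mm, then the opening, from 0 (shut) to 1 (fully open). A call has 1 to 12 rows; each row is the pose to reach, as a shift and turn from the pose commanded when the call began, along the tool's axes at that moment; what a row does not reach only later rows make up. A row lasts 1/10 s, in which the tool goes at most 50 mm and 8.59 degrees, less where a joint would pass 70% of its speed; a pose out of reach is approached as far as the arm can. A call with a gripper value outside its range is refused whole. The fingers move at their own pace and stop on an object; FORCE is the grip in N (left out, the last holds). Time passes only in rows, so rows that repeat a pose let the fingers close. It gives the time, the measured TCP pose, the force, the opening and the grip force at its end, in the units of the state.
- state(): the state, without advancing time (a new reading comes with each control period).
- camera(name): name is "scene" or "top"; returns the picture (400x640x3 uint8, blue, green, red); there is no depth.
- get_calibration(name): a dict with "intrinsics" (3x3 intrinsics, pixels), "k1" (the pictures are not rectified: a ray, as slopes to the right and down, at radius r is drawn at 1 + k1 r^2 times it, then the intrinsics apply), "cam_to_world" (4x4, takes a point from camera to world coordinates). Camera axes: x right, y down, z forward; pixel columns grow to the right and rows downward; lengths in mm; the calibration is good to about 2 mm. A picture is of the moment at which its call begins. get_calibration takes no time and is no camera call.
- finish_job(): hands the job in; it is judged then, once.
The state is a dict: "time": time; "q": joint angles; "qd": joint speeds; "effort": joint torques, N m; "position": TCP position; "tcp_rot": TCP orientation; "wrist_force": force on the tool from outside, world axes, zero at the start; "ft_torque": the same for the moment, N m; "gripper_width": finger opening in mm; "gripper_force": force on a finger pad.
Only numpy, scipy, OpenCV 4.12 (cv2) and the standard library are available. Lean on these libraries where they do the work, as an engineer would, in place of code of your own. Each camera call takes 0.05 s, during which the arm holds its last target. There are 200 camera calls.

TASK

The filter slide of the lamp on the optical bench is parked at its home end with the empty window in the beam. With a fingertip against the side of its yellow lever (do not pinch it), push the slide gently through its clicks, counting them by feel, and leave it seated in the third click from home, blue glass in the beam, without ever running on past it. Then take the hand away, and leave the loose things around the bench where they are.

Things in the scene. Friction and masses are not known exactly. Their poses are not given: they have to be found in the camera images.
- optical_bench: Fixed unit: aluminium rail 500 x 60 mm, 40 mm high, with a grey lamp at the robot's end (top 164 mm above the table, 235 to 60 mm behind the origin) and a black filter changer at mid-length. Cannot move. Origin: on the table under the rail's middle. x: along the beam, away from the lamp; y: the way the slide is pushed from home; z: up.
- filter_slide (a joint): Slide travel along the bench's +y, in m: 0 = home (empty window in the beam); clicks at 0.025 (red), 0.050 (green), 0.075 (blue), 0.100 (yellow, end). Friction about 1 N. On the way from one click to the next resistance rises to 4 to 8 N, is gone half-way, then the slide jumps ahead by itself into the next click. Left within 10 mm of a click it settles there.
- lever_top (a point): Centre of the top of the yellow lever on the middle of the slide's upper edge: 12 mm thick along the bench's y, 26 mm wide along x, 30 mm high, top 176 mm above the table. Push its -y side at 150 to 175 mm height, above all the changer's other parts; pressing both y sides at once is pinching. At home it stands 50 mm to the -y side of the aperture. Axes as the bench's.
- aperture (a point): Centre of the beam's opening in the black changer, 118 mm above the table, under a white index mark. The slide, an aluminium plate 130 x 48 x 5 mm with five windows (upper edge 146 mm above the table), passes in front of it along the bench's y; the changer's fixed parts are 150 mm wide and 140 mm high.
- lens_holder: Bystander: loose black lens holder (60 mm lens ring on a post) sitting astride the rail beyond the filter changer, ring top 145 mm above the table. Origin: on the rail's top, under its post.
- spare_filter: Bystander: loose purple glass filter in a black frame, 50 x 50 x 5 mm, lying by the rail. Origin: underside centre.
- brass_weight: Bystander: loose brass weight, 32 mm across, 52 mm high. Origin: underside centre.
- beaker: Bystander: loose glass beaker, 68 mm across, 85 mm high. Origin: underside centre.
- tin_can: Bystander: loose bare metal can, 84 mm across, 118 mm high. Origin: underside centre.
- wash_bottle: Bystander: loose white wash bottle with red collar and spout, 68 mm across, 195 mm high. Origin: underside centre.
- dropper_bottle: Bystander: loose small white dropper bottle, 34 mm across, 95 mm high. Origin: underside centre.
- screwdriver: Bystander: loose screwdriver lying on the table. Origin: near its middle, on the underside.

How it is judged (in metres and radians):
On the way, in this order (a step that is already met when the one before it is completed fails the run):
1. a finger bears on the home side of the lever while the slide is still near home (contact force between the fingers and filter_slide_c1 above 0.5 N and value of joint filter_slide below 0.015 m).
2. the slide comes to the first click (value of joint filter_slide between 0.019 and 0.031 m).
3. the slide comes to the second click (value of joint filter_slide between 0.044 and 0.056 m).
4. the slide comes to rest in the third click (value of joint filter_slide between 0.072 and 0.078 m), for 0.3 s.
At the end, for the whole second after the job is handed in: The slide rests within 3 mm of the third click (75 mm from home) and every loose bystander is within 20 mm of where it began (all of step 4 and velocity of joint filter_slide between -0.005 and 0.005 m/s and distance of each of lens_holder, spare_filter, brass_weight, beaker, tin_can, wash_bottle, dropper_bottle, screwdriver from where it was at the start of the episode below 0.02 m); the robot touches nothing.
It fails at once if the slide is run on past the third click (more than 12 mm beyond it) (value of joint filter_slide above 0.087 m).
It fails at once if the lever is pinched: both of its halves pressed by the fingers at once (contact force between the fingers and filter_slide_c1 above 1 N and contact force between the fingers and filter_slide_c2 above 1 N).
It fails at once if the bench or its slide is shoved with more than 25 N (contact force between any of the fingers, the arm and optical_bench above 25 N).
It fails at once if a bystander is shifted by more than 20 mm, lifted or knocked over (distance of any of lens_holder, spare_filter, brass_weight, beaker, tin_can, wash_bottle, dropper_bottle, screwdriver from where it was at the start of the episode above 0.02 m or angle between any of lens_holder, spare_filter, brass_weight, beaker, tin_can, wash_bottle, dropper_bottle's own z axis and vertical above 0.5 rad).
It also fails if it takes over 51 s, if anything falls off the work surface, if the arm or the gripper's body presses on something with over 40 N, if the wrist force passes 120 N, or if a joint passes its speed limit or range.

## Working session

There is one attempt and no reset: what is moved stays moved. The work goes in short steps, Python scripts to look and compute and a shell command to move; the robot and the scene stay as the last step left them, time stands still between calls to the robot, and variables do not carry over. Pictures are saved under pics/ and viewed, at most 10 in all, crops included, and the job is handed in when it is done.

```bash
mkdir -p pics; ls; python3 - <<'E'
from bench import *
import cv2
for n in("scene","top"):
    cv2.imwrite(f"pics/{n}0.png",camera(n)); c=get_calibration(n); print(n,c)
s=state(); print(s)
E
```

```text
pics
scene {'intrinsics': array([[434.22640335,   0.        , 321.8680103 ],
       [  0.        , 434.22640335, 203.4597502 ],
       [  0.        ,   0.        ,   1.        ]]), 'k1': -0.05084652265424288, 'cam_to_world': array([[ 8.15635706e-01,  3.70097234e-01, -4.44709380e-01,
         1.10601893e+03],
       [ 5.78501349e-01, -5.10214666e-01,  6.36409604e-01,
        -7.05108174e+02],
       [ 8.63618658e-03, -7.76343373e-01, -6.30251048e-01,
         8.49064380e+02],
       [ 0.00000000e+00,  0.00000000e+00,  0.00000000e+00,
         1.00000000e+00]])}
top {'intrinsics': array([[421.16767827,   0.        , 314.9337775 ],
       [  0.        , 421.16767827, 197.27612169],
       [  0.        ,   0.        ,   1.        ]]), 'k1': -0.04221102276234555, 'cam_to_world': array([[-9.99789813e-03, -9.90189423e-01,  1.39373416e-01,
         4.46270778e+02],
       [-9.99725630e-01,  1.28506836e-02,  1.95837629e-02,
        -1.86323638e+00],
       [-2.11826785e-02, -1.39139380e-01, -9.90046225e-01,
         1.21221722e+03],
       [ 0.00000000e+00,  0.00000000e+00,  0.00000000e+00,
 
[... 176 characters left out ...]
6e-04, -2.77559505e-03, -3.09028939e-04, -3.06433916e-03,
       -7.63296817e-04,  1.29654473e-03,  6.11862920e-05]), 'effort': array([-1.08631674e-02, -5.70814526e+01, -5.83903536e+00, -2.81744617e+01,
        1.03577011e-02,  5.62701171e-03, -1.40802740e-05]), 'position': array([153.0050141 , 631.07661134, 230.35102724]), 'tcp_rot': array([[-9.71870131e-01,  2.35516887e-01, -4.93896387e-04],
       [ 2.35517395e-01,  9.71868579e-01, -1.73838831e-03],
       [ 7.05825758e-05, -1.80580886e-03, -9.99998367e-01]]), 'wrist_force': array([-0.12041089, -0.32958657, -0.75387017]), 'ft_torque': array([ 0.03651582,  0.01897587, -0.01317469]), 'gripper_force': 0.0, 'gripper_width': 85.05380172234318}
```

View pics/scene0.png

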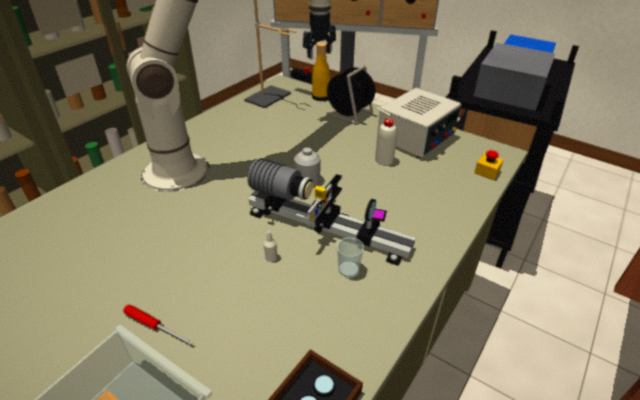

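View pics/top0.png

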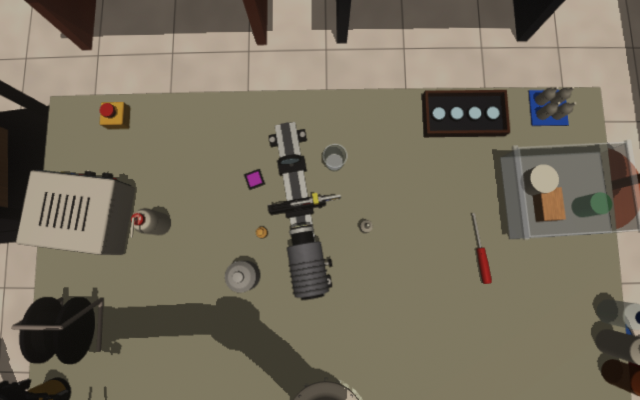

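The scene view shows the lever at about (322,193). In the top view it is near (315,198), with the rail running from (287,125) to (300,235) and the lamp at (308,265). The slide sticks out to the right (-y). Next I'll measure the lever and the bench direction.

```bash
cat > h.py <<'E'
from bench import *
import cv2, numpy as np
def ray(n,px):
    c=get_calibration(n);K=c["intrinsics"];T=c["cam_to_world"]
    d=cv2.undistortPoints(np.array([[px]],float),K,np.array([c["k1"],0,0,0,0.]))[0,0]  # k1 radial only
    return T[:3,3],T[:3,:3]@np.array([d[0],d[1],1])
def onz(n,px,z):
    o,d=ray(n,px);return o+d*(z-o[2])/d[2]
def yellow(n,img,box):
    x0,y0,x1,y1=box;h=cv2.cvtColor(img,cv2.COLOR_BGR2HSV)
    m=cv2.inRange(h,(20,130,90),(35,255,255));k=np.zeros_like(m);k[y0:y1,x0:x1]=m[y0:y1,x0:x1]
    ys,xs=np.nonzero(k);return xs,ys
E
python3 - <<'E'
from h import *
t=cv2.imread("pics/top0.png");s=cv2.imread("pics/scene0.png")
for n,i,b in(("top",t,(300,180,345,215)),("scene",s,(300,170,345,220))):
    xs,ys=yellow(n,i,b);print(n,len(xs),xs.min(),xs.max(),ys.min(),ys.max(),xs.mean(),ys.mean())
    print(onz(n,(xs.mean(),ys.mean()),170))
a=cv2.resize(t[110:310,220:400],None,fx=3,fy=3,interpolation=cv2.INTER_CUBIC)
b=cv2.resize(s[150:270,240:400],None,fx=3,fy=3,interpolation=cv2.INTER_CUBIC)
c=np.zeros((600,800,3),np.uint8)
c[:,:540]=a;c[:, 540:]=cv2.resize(s[160:230,297:328],(260,600),interpolation=cv2.INTER_CUBIC);cv2.imwrite("pics/c.png",c)
E
```

```text
top 56 312 318 193 203 314.8392857142857 197.82142857142858
[591.61555342  19.00243606 170.        ]
scene 140 310 325 185 219 318.5785714285714 194.77857142857144
[599.82315324   4.25641475 170.        ]
```

View pics/c.png

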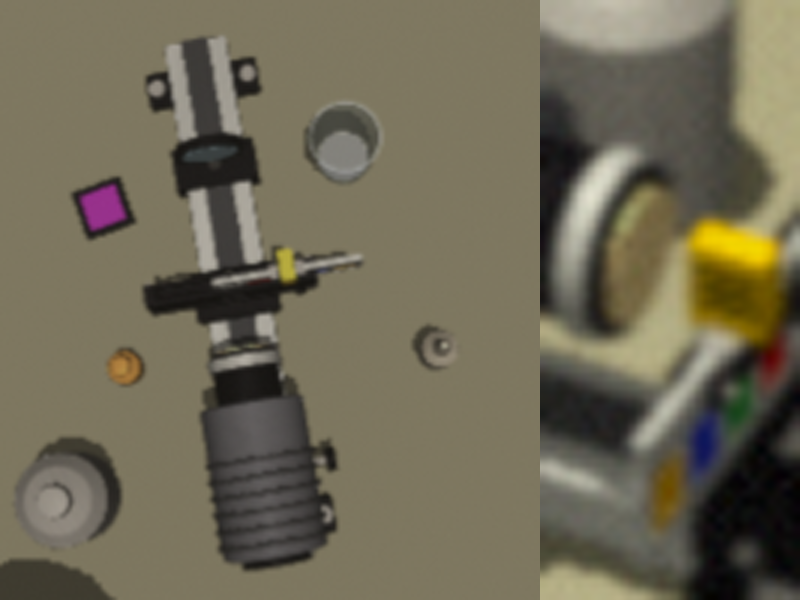

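The crop shows the lever top near (315,198) in the top view and (320.5,188) in the scene view. The rail centreline runs from (285.7,123.3) to (297.3,198.3). The dropper bottle at (365,226) and the beaker are both clear of where the finger will go.

```bash
python3 - <<'E'
from h import *
a=onz("top",(297.3,198.3),40);b=onz("top",(285.7,123.3),40);u=(b-a)/np.linalg.norm(b-a)
s1=onz("top",(220+215/3,110+283/3),146);s2=onz("top",(220+362/3,110+258/3),146);w=(s1-s2)/np.linalg.norm(s1-s2)
print("rail",a,b,"xb",u,"yb from slide",w, np.degrees(np.arctan2(u[1],u[0])),np.degrees(np.arctan2(-w[0],w[1])))
o1,d1=ray("top",(314.84,197.8));o2,d2=ray("scene",(320.5,188))
A=np.c_[d1,-d2];t=np.linalg.lstsq(A,o2-o1,rcond=None)[0];p,q=o1+d1*t[0],o2+d2*t[1];print("tri",p,q)
L=onz("top",(314.84,197.8),174);print("lever",L,"scene176",onz("scene",(320.5,188),176))
th=np.radians((np.degrees(np.arctan2(u[1],u[0]))+np.degrees(np.arctan2(-w[0],w[1])))/2)
yb=np.array([-np.sin(th),np.cos(th),0]);S=state();R=S["tcp_rot"]
print("theta",np.degrees(th),"turn about world z",np.degrees(th)-np.degrees(np.arctan2(-R[0,1],R[1,1])))
T=L-yb*50;T[2]=230
print("goal",T,"tool shift",R.T@(T-S["position"]), tcp_to_grasp)
for n,px in(("dropper",(366,226)),("brass",(262,232)),("beaker",(335,157)),("can",(240,277))):print(n,onz("top",px,80))
E
```

```text
rail [609.02477182  70.96416215  40.        ] [828.36228257 103.69902009  40.        ] xb [0.98904574 0.14760937 0.        ] yb from slide [-0.15648429  0.98768045  0.        ] 8.488411366195143 9.002890576804099
tri [590.56883139  18.84216265 177.89026211] [593.55134508  21.37703732 178.35709372]
lever [591.11155847  18.92003883 174.        ] scene176 [591.75035953  23.93015365 176.        ]
theta 8.745650971499622 turn about world z 22.367767075560856
goal [598.71397669 -30.4986139  230.        ] tool shift [-588.98372613 -537.99155261    1.28096726] 18.700000000000003
dropper [ 526.00664078 -115.81127419   80.        ]
brass [513.05153088 164.09701858  80.        ]
beaker [716.81658682 -35.79223225  80.        ]
can [393.92789841 222.19721439  80.        ]
```

```bash
python3 -m creep '[[[0,0,-0.05,-49,-45,-5,0],[0,0,-0.1,-98,-90,-5,0],[0,0,-0.15,-147,-134,-5,0],[0,0,-0.2,-196,-179,-5,0],[0,0,-0.25,-245,-224,-5,0],[0,0,-0.3,-294,-269,-5,0],[0,0,-0.35,-344,-314,-5,0],[0,0,-0.39,-393,-359,-5,0],[0,0,-0.39,-442,-403,-5,0],[0,0,-0.39,-491,-448,-5,0],[0,0,-0.39,-540,-493,-5,0],[0,0,-0.39,-589,-538,-5,0]]]' 20
```

```text
time: 1.3
position: [488.9, 132.4, 236.2]
tcp_rot: [[-0.988, -0.152, -0.0], [-0.152, 0.988, -0.0], [0.0, -0.0, -1.0]]
wrist_force: [0.7, -0.0, -0.4]
gripper_width: 0.4
gripper_force: 0.0
```

```bash
python3 -m creep '[[[0,0,0,-20,-42,0,0],[0,0,0,-40,-85,0,0],[0,0,0,-60,-130,0,0],[0,0,0,-84,-178,0,0],[0,0,0,-84,-178,0,0],[0,0,0,-84,-178,0,0]]]'; python3 - <<'E'
from h import *
t=camera("top");s=camera("scene");S=state();print(S["position"],S["wrist_force"],S["time"])
c=np.zeros((500,800,3),np.uint8)
c[:,:400]=cv2.resize(t[150:250,280:360],(400,500),interpolation=cv2.INTER_CUBIC);c[:,400:]=cv2.resize(s[130:230,280:360],(400,500),interpolation=cv2.INTER_CUBIC);cv2.imwrite("pics/d.png",c)
E
```

```text
time: 1.9
position: [598.3, -30.9, 235.3]
tcp_rot: [[-0.989, -0.148, -0.002], [-0.148, 0.989, -0.0], [0.002, 0.0, -1.0]]
wrist_force: [0.5, 1.0, -0.2]
gripper_width: 0.1
gripper_force: 0.0
[597.55119684 -27.30233013 235.71162008] [0.2810503  0.86029501 0.1238855 ] 2.0
```

View pics/d.png

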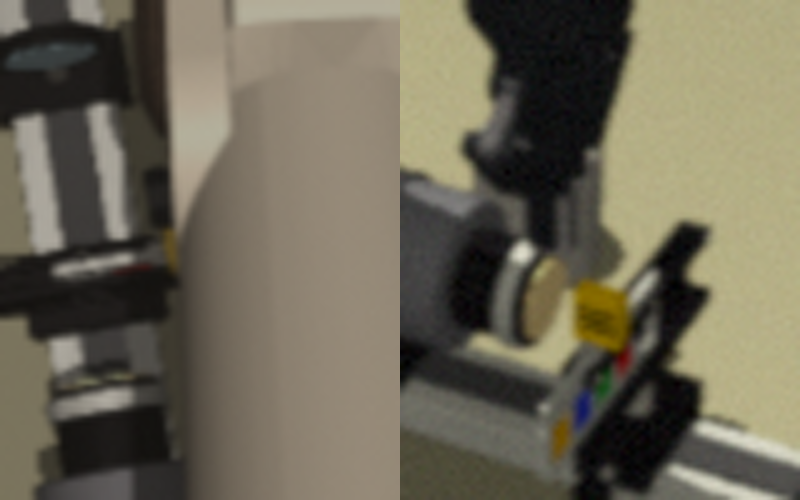

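```bash
python3 -m creep '[[[0,0,0,0,0,20,0],[0,0,0,0,0,40,0],[0,0,0,0,0,55,0],[0,0,0,0,0,73,0],[0,0,0,0,0,73,0],[0,0,0,0,0,73,0]]]'; python3 - <<'E'
from h import *
s=camera("scene");S=state();print(S["position"],S["wrist_force"],S["time"])
c=get_calibration("scene");T=np.linalg.inv(c["cam_to_world"])
P=[S["position"],[591,20,176]]
px=cv2.projectPoints(np.array(P,float),cv2.Rodrigues(T[:3,:3])[0],T[:3,3],c["intrinsics"],np.array([c["k1"],0,0,0,0.]))[0][:,0];print(px)
for p in px: s[int(round(p[1])),int(round(p[0]))]=(255,0,255)
cv2.imwrite("pics/e.png",cv2.resize(s[130:230,270:370],(600,600),interpolation=cv2.INTER_NEAREST))
E
```

```text
time: 2.6
position: [598.0, -27.8, 163.4]
tcp_rot: [[-0.988, -0.153, -0.001], [-0.153, 0.988, 0.0], [0.001, 0.001, -1.0]]
wrist_force: [0.7, 0.2, 1.0]
gripper_width: 0.0
gripper_force: 0.0
[598.67980199 -28.09510018 164.07527321] [ 0.02108704 -0.28989695 -0.5416378 ] 2.65
[[310.66882224 202.90109825]
 [319.37332182 188.64278162]]
```

View pics/e.png

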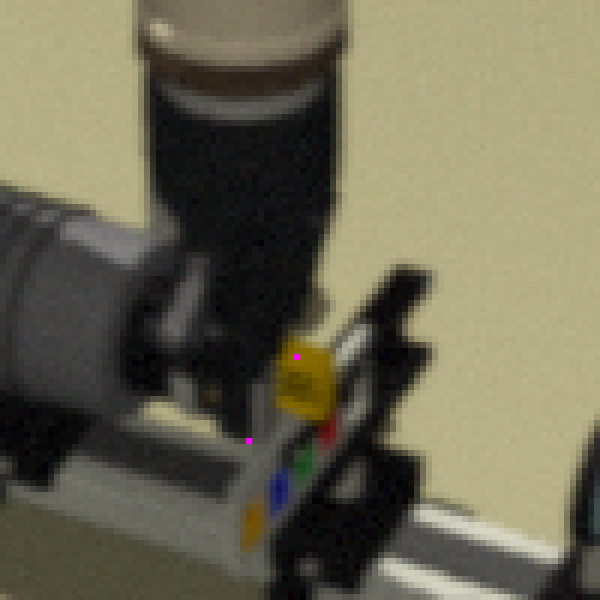

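The fingertip projects to crop (248,440). It sits on the -y side of the lever, whose top is at (297,357), and above the slide's upper edge. Now I'll approach for contact.

```bash
python3 -m creep '[[[0,0,0,0,4,0,0],[0,0,0,0,8,0,0],[0,0,0,0,12,0,0],[0,0,0,0,16,0,0],[0,0,0,0,19,0,0],[0,0,0,0,22,0,0],[0,0,0,0,22,0,0],[0,0,0,0,22,0,0]]]'; python3 -m creep '[[[0,0,0,0,1,0,0],[0,0,0,0,2,0,0],[0,0,0,0,3,0,0],[0,0,0,0,4,0,0],[0,0,0,0,4,0,0]]]';python3 -m creep '[[[0,0,0,0,1,0,0],[0,0,0,0,2,0,0],[0,0,0,0,3,0,0],[0,0,0,0,4,0,0],[0,0,0,0,4,0,0]]]'
```

```text
time: 3.45
position: [595.0, -7.2, 163.2]
tcp_rot: [[-0.988, -0.152, -0.0], [-0.152, 0.988, -0.0], [0.0, -0.0, -1.0]]
wrist_force: [0.3, -0.0, 0.1]
gripper_width: -0.1
gripper_force: 0.0
time: 3.95
position: [594.4, -3.0, 163.3]
tcp_rot: [[-0.988, -0.152, -0.0], [-0.152, 0.988, 0.0], [0.0, 0.0, -1.0]]
wrist_force: [-0.2, 0.3, 0.1]
gripper_width: -0.3
gripper_force: 0.0
time: 4.45
position: [593.8, 0.6, 163.3]
tcp_rot: [[-0.988, -0.152, -0.0], [-0.152, 0.988, -0.0], [0.0, -0.0, -1.0]]
wrist_force: [0.1, -0.7, 1.0]
gripper_width: 0.0
gripper_force: 0.3
```

```bash
f(){ grep -E "position|wrist|time"; }; for i in 1; do python3 -m creep '[[[0,0,0,0,1,0,0],[0,0,0,0,2,0,0],[0,0,0,0,2,0,0]]]'|f; done;  python3 -m creep '[[[0,0,0,0,1,0,0],[0,0,0,0,2,0,0],[0,0,0,0,2,0,0]]]'|f; python3 -m creep '[[[0,0,0,0,1,0,0],[0,0,0,0,2,0,0],[0,0,0,0,2,0,0]]]'|f
```

```text
time: 4.75
position: [593.6, 2.1, 163.3]
wrist_force: [0.5, -1.7, -0.6]
time: 5.05
position: [593.3, 4.0, 163.3]
wrist_force: [0.3, -5.2, 0.0]
time: 5.35
position: [593.0, 5.7, 163.3]
wrist_force: [1.7, -5.8, -1.4]
```

Contact began at TCP y ≈ 1–2 mm and the resistance is building. I'll keep going in 2 mm steps to feel the first click.

```bash
f(){ grep -E "position|wrist|time"; }; python3 -m creep '[[[0,0,0,0,1,0,0],[0,0,0,0,2,0,0],[0,0,0,0,2,0,0]]]'|f;  python3 -m creep '[[[0,0,0,0,1,0,0],[0,0,0,0,2,0,0],[0,0,0,0,2,0,0]]]'|f; python3 -m creep '[[[0,0,0,0,1,0,0],[0,0,0,0,2,0,0],[0,0,0,0,2,0,0]]]'|f
```

```text
time: 5.65
position: [592.7, 7.5, 163.3]
wrist_force: [0.4, -5.7, -0.2]
time: 5.95
position: [592.2, 10.4, 163.3]
wrist_force: [0.4, -3.6, 0.1]
time: 6.25
position: [591.8, 14.6, 163.3]
wrist_force: [0.6, 0.6, 0.0]
```

```bash
f(){ grep -E "position|wrist|time"; }; python3 -m creep '[[[0,0,0,0,1,0,0],[0,0,0,0,2,0,0],[0,0,0,0,2,0,0]]]'|f;  python3 - <<'E'
from h import *
i=camera("scene");xs,ys=yellow("scene",i[:207],(295,170,345,207));print(xs.mean(),ys.mean(),len(xs))
xs,ys=yellow("scene",cv2.imread("pics/scene0.png")[:207],(295,170,345,207));print(xs.mean(),ys.mean(),len(xs))
E
```

```text
time: 6.55
position: [591.6, 15.3, 163.2]
wrist_force: [0.5, -0.3, -0.4]
326.26984126984127 187.66666666666666 63
319.57377049180326 191.58196721311475 122
```

That was click 1: the force dropped to zero at y ≈ 13, and the lever moved (+7,-4) px in the scene view. On to the second.

```bash
f(){ grep -E "position|wrist|time"; }; python3 -m creep '[[[0,0,0,0,2,0,0],[0,0,0,0,4,0,0],[0,0,0,0,6,0,0],[0,0,0,0,8,0,0],[0,0,0,0,8,0,0]]]'|f;  python3 -m creep '[[[0,0,0,0,1,0,0],[0,0,0,0,2,0,0],[0,0,0,0,3,0,0],[0,0,0,0,4,0,0],[0,0,0,0,4,0,0]]]'|f; python3 -m creep '[[[0,0,0,0,1,0,0],[0,0,0,0,2,0,0],[0,0,0,0,2,0,0]]]'|f;python3 -m creep '[[[0,0,0,0,1,0,0],[0,0,0,0,2,0,0],[0,0,0,0,2,0,0]]]'|f
```

```text
time: 7.1
position: [590.4, 23.1, 163.3]
wrist_force: [-0.1, 0.3, 0.8]
time: 7.6
position: [590.0, 25.9, 163.3]
wrist_force: [-0.6, -2.1, 0.1]
time: 7.9
position: [589.6, 27.6, 163.3]
wrist_force: [0.8, -3.9, -0.5]
time: 8.2
position: [589.3, 29.6, 163.3]
wrist_force: [1.1, -4.9, 0.1]
```

```bash
f(){ grep -E "position|wrist|time"; }; python3 -m creep '[[[0,0,0,0,1,0,0],[0,0,0,0,2,0,0],[0,0,0,0,2,0,0]]]'|f;python3 -m creep '[[[0,0,0,0,1,0,0],[0,0,0,0,2,0,0],[0,0,0,0,2,0,0]]]'|f
```

```text
time: 8.5
position: [589.1, 31.2, 163.3]
wrist_force: [0.5, -5.9, -0.4]
time: 8.8
position: [588.7, 33.3, 163.3]
wrist_force: [1.0, -5.5, 0.2]
```

```bash
f(){ grep -E "position|wrist|time"; }; python3 -m creep '[[[0,0,0,0,1,0,0],[0,0,0,0,2,0,0],[0,0,0,0,2,0,0]]]'|f;python3 -m creep '[[[0,0,0,0,1,0,0],[0,0,0,0,2,0,0],[0,0,0,0,2,0,0]]]'|f
```

```text
time: 9.1
position: [588.1, 37.3, 163.3]
wrist_force: [0.3, -1.0, -0.5]
time: 9.4
position: [587.9, 39.7, 163.3]
wrist_force: [-0.1, -0.2, -0.2]
```

Second click. On to the third, in the same small steps.

```bash
f(){ grep -E "position|wrist|time"; }; python3 -m creep '[[[0,0,0,0,2,0,0],[0,0,0,0,4,0,0],[0,0,0,0,6,0,0],[0,0,0,0,8,0,0],[0,0,0,0,8,0,0]]]'|f;  python3 -m creep '[[[0,0,0,0,1,0,0],[0,0,0,0,2,0,0],[0,0,0,0,3,0,0],[0,0,0,0,4,0,0],[0,0,0,0,4,0,0]]]'|f; python3 -m creep '[[[0,0,0,0,1,0,0],[0,0,0,0,2,0,0],[0,0,0,0,2,0,0]]]'|f;python3 -m creep '[[[0,0,0,0,1,0,0],[0,0,0,0,2,0,0],[0,0,0,0,2,0,0]]]'|f;python3 -m creep '[[[0,0,0,0,1,0,0],[0,0,0,0,2,0,0],[0,0,0,0,2,0,0]]]'|f
python3 - <<'E'
from h import *
xs,ys=yellow("scene",camera("scene")[:207],(295,160,365,207));print(xs.mean(),ys.mean(),len(xs))
E
```

```text
time: 9.9
position: [586.8, 46.8, 163.3]
wrist_force: [0.5, -0.2, -0.3]
time: 10.4
position: [586.2, 50.1, 163.3]
wrist_force: [0.1, -0.5, -0.3]
time: 10.7
position: [586.0, 51.4, 163.3]
wrist_force: [-0.1, -2.9, -0.2]
time: 11.0
position: [585.7, 53.4, 163.3]
wrist_force: [1.0, -5.6, -0.1]
time: 11.3
position: [585.4, 55.1, 163.3]
wrist_force: [0.4, -5.4, -0.2]
330.4117647058824 185.05882352941177 51
```

```bash
f(){ grep -E "position|wrist|time"; }; python3 -m creep '[[[0,0,0,0,1,0,0],[0,0,0,0,2,0,0],[0,0,0,0,2,0,0]]]'|f;python3 -m creep '[[[0,0,0,0,1,0,0],[0,0,0,0,2,0,0],[0,0,0,0,2,0,0]]]'|f
```

```text
time: 11.65
position: [585.1, 57.0, 163.3]
wrist_force: [-0.2, -5.7, -0.0]
time: 11.95
position: [584.7, 59.8, 163.3]
wrist_force: [0.7, -3.4, -0.5]
```

```bash
f(){ grep -E "position|wrist|time"; }; python3 -m creep '[[[0,0,0,0,1,0,0],[0,0,0,0,2,0,0],[0,0,0,0,2,0,0]]]'|f
```

```text
time: 12.25
position: [584.2, 64.1, 163.3]
wrist_force: [-0.8, 0.2, 0.2]
```

Third click felt: the force has gone at y ≈ 64. I'll back off and lift, then check.

```bash
python3 -m creep '[[[0,0,0,0,-10,0,0],[0,0,0,0,-25,0,0],[0,0,0,0,-45,0,0],[0,0,0,0,-60,-20,0],[0,0,0,0,-80,-60,0],[0,0,0,0,-120,-90,0],[0,0,0,0,-160,-90,0],[0,0,0,0,-200,-90,0],[0,0,0,0,-230,-90,0],[0,0,0,0,-230,-90,0],[0,0,0,0,-230,-90,0]]]'; python3 - <<'E'
from h import *
t=camera("top");s=camera("scene");S=state();print(S["position"],S["wrist_force"],S["time"])
c=np.zeros((500,800,3),np.uint8)
c[:,:400]=cv2.resize(t[110:290,220:364],(400,500),interpolation=cv2.INTER_CUBIC);c[:,400:]=cv2.resize(s[130:230,280:360],(400,500),interpolation=cv2.INTER_CUBIC);cv2.imwrite("pics/g.png",c)
xs,ys=yellow("top",t,(280,180,345,215));L=onz("top",(xs.mean(),ys.mean()),174);print(L,len(xs),(L-[591.1,18.9,174])@[-.152,.988,0])
E
```

```text
time: 13.35
position: [618.7, -167.6, 252.9]
tcp_rot: [[-0.989, -0.148, -0.001], [-0.148, 0.989, 0.0], [0.001, 0.0, -1.0]]
wrist_force: [0.1, 0.6, -0.9]
gripper_width: -0.2
gripper_force: 0.0
[ 619.16940117 -164.39357009  253.07318848] [-0.84141327  0.65557221 -0.94616918] 13.45
[578.99448844  92.58961902 174.        ] 56 74.645381347006
```

View pics/g.png

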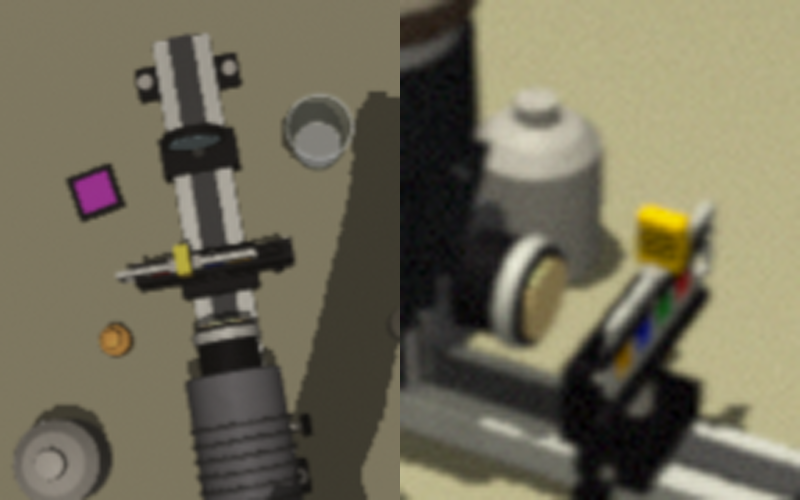

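The picture shows the lever at top-crop (182,260), which works out to 74.6 mm of travel. That matches the third click. The hand is clear and the bystanders in view are undisturbed.

```bash
python3 -m creep '[[[0,0,0,0,0,0,0],[0,0,0,0,0,0,0],[0,0,0,0,0,0,0],[0,0,0,0,0,0,0]]]' >/dev/null; python3 -c "
from bench import *
print(finish_job())"
```

```text
the job is handed in; nothing more can be done
None
```

The slide is seated in the third click (blue), measured at 74.6 mm from home; the hand is clear, no bystander was seen to have moved, and the job is handed in.

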